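# Load the overlocker's thread stands by colour

## Task

Load the four spools onto the overlocker's thread stands, each upright on the stand whose pad has its own colour, with its hole over the pin and its foot flat on the pad, one after another in threading order: blue first, then red, then green, then yellow. Set each one down gently without dropping it or knocking any spool over, keep those already loaded seated, and leave the scissors and the pin tin alone.

Things in the scene. Friction and masses are not known exactly. Their poses are not given: they have to be found in the camera images.
- spool_blue: Loose upright tube of blue thread, 100 to 200 g: blue winding 52 mm in diameter from 6 to 70 mm above its foot, white 50 mm foot flange below it, white 33 mm core end on top; 75 mm tall in all, with an upright open hole 26 mm in diameter right through it. Stands on the table at the start. Origin: centre of the foot; z up along the hole. Round: grip at any yaw.
- spool_red: Loose upright tube of red thread, 100 to 200 g: red winding 52 mm in diameter from 6 to 70 mm above its foot, white 50 mm foot flange below it, white 33 mm core end on top; 75 mm tall in all, with an upright open hole 26 mm in diameter right through it. Stands on the table at the start. Origin: centre of the foot; z up along the hole. Round: grip at any yaw.
- spool_green: Loose upright tube of green thread, 100 to 200 g: green winding 52 mm in diameter from 6 to 70 mm above its foot, white 50 mm foot flange below it, white 33 mm core end on top; 75 mm tall in all, with an upright open hole 26 mm in diameter right through it. Stands on the table at the start. Origin: centre of the foot; z up along the hole. Round: grip at any yaw.
- spool_yellow: Loose upright tube of yellow thread, 100 to 200 g: yellow winding 52 mm in diameter from 6 to 70 mm above its foot, white 50 mm foot flange below it, white 33 mm core end on top; 75 mm tall in all, with an upright open hole 26 mm in diameter right through it. Stands on the table at the start. Origin: centre of the foot; z up along the hole. Round: grip at any yaw.
- stand_blue: Thread stand with the blue pad, fixed to the table: dark steel disc 86 mm in diameter, on it a blue pad 78 mm in diameter whose top is 12 mm above the table, and in the middle an upright steel pin 8 mm in diameter with a tapered tip, 18 mm tall above the pad (30 mm above the table). Origin: centre of the underside, on the table; z up along the pin.
- stand_red: Thread stand with the red pad, fixed to the table: dark steel disc 86 mm in diameter, on it a red pad 78 mm in diameter whose top is 12 mm above the table, and in the middle an upright steel pin 8 mm in diameter with a tapered tip, 18 mm tall above the pad (30 mm above the table). Origin: centre of the underside, on the table; z up along the pin.
- stand_green: Thread stand with the green pad, fixed to the table: dark steel disc 86 mm in diameter, on it a green pad 78 mm in diameter whose top is 12 mm above the table, and in the middle an upright steel pin 8 mm in diameter with a tapered tip, 18 mm tall above the pad (30 mm above the table). Origin: centre of the underside, on the table; z up along the pin.
- stand_yellow: Thread stand with the yellow pad, fixed to the table: dark steel disc 86 mm in diameter, on it a yellow pad 78 mm in diameter whose top is 12 mm above the table, and in the middle an upright steel pin 8 mm in diameter with a tapered tip, 18 mm tall above the pad (30 mm above the table). Origin: centre of the underside, on the table; z up along the pin.
- scissors: Bystander: scissors with orange finger loops lying flat beside the work, 180 mm long, 80 mm wide over the loops, 7 mm thick, loose. Origin: on the table under the pivot screw; x towards the blade tips.
- pin_tin: Bystander: round silvery pin tin with a purple lid, 74 mm in diameter, 30 mm tall, loose, standing beside the work. Origin: centre of the underside.

How it is judged:
By the outcome, as a careful person would: the job done as asked, in the order asked, and still so for the second after the job is handed in, with the robot touching nothing.
It also fails if it takes over 96 s, if anything falls off the work surface, if the arm or the gripper's body presses on something with over 40 N, if the wrist force passes 120 N, or if a joint passes its speed limit or range.

## Robot

A 6-joint arm with a two-finger parallel gripper is mounted at the origin on the work surface. World frame = base frame: x ahead of the robot, y to its left, z up, the work surface at z = 0. Lengths are in m, angles in rad, forces in N, time in s.
With the tool pointing down it reaches from about 0.275 to 0.85 m from the base axis. Payload 5.2 kg.
Tool frame: the origin (TCP) lies midway between the tips of the shut fingers; the grasp point (between the pads) lies 19 mm behind it; y points along the fingers, z is the direction in which the jaws open and shut, and the axes are right-handed (so a half turn about y gives the same grasp; the last joint's range is limited). The gripper opens to 85 mm and grips with 20 to 120 N. Pads are 22 mm wide; open, the fingers measure 114 mm over their backs; the gripper's body (76 mm by 85 mm) begins 54 mm behind the grasp point. The pads swing forward as they close: fully open they stand 13 mm farther back than shut.
Start: joints at [0.908, 0.259, 1.535, -0, 1.348, -0.203], TCP at [0.244, 0.493, 0.207] pointing down, gripper open.
Joint ranges: [-3.14, 3.14], [-0.91, 2.08], [0.19, 2.58], [-1.22, 4.36], [0.22, 2.71], [-3.12, 3.12]. Speed limits (rad/s): [2.57, 2.57, 3.14, 3.14, 3.14, 3.14].

## Interface

Orientations are given as a rotation vector (axis times angle).
In Python, from bench import manip, read_camera, job gives the robot as it stands.
- The arm moves only by the tool jog_arm, never from a script. Its argument "moves" is one flat list of numbers, 6 for each row, row after row: the shift along the tool's x, y, z in m, then the turn, a rotation vector about the tool's x, y, z in rad. In form: [tx, ty, tz, rx, ry, rz, tx, ty, tz, rx, ry, rz, ...]. A call has 1 to 20 rows; each row is the pose to reach, as a shift and turn from the pose commanded when the call began, along the tool's axes at that moment; what a row does not reach only later rows make up. A row lasts 1/8 s, in which the tool goes at most 62.5 mm and 10.7 degrees, less where a joint would pass 70% of its speed; a pose out of reach is approached as far as the arm can. A call with a gripper value outside its range is refused whole. "claw" is the opening, from 0 (shut) to 1 (fully open), set as the call begins (left out, the last holds). The fingers move at their own pace and stop on an object; "force" is the grip in N (left out, the last holds). Time passes only in rows, so rows that repeat a pose let the fingers close. It gives the time, the measured TCP pose, the force and the opening at its end, in the units of the state.
- manip.get_state(): the state, without advancing time (a new reading comes with each control period).
- read_camera(name): name is "side" or "top" or "wrist"; returns a dict with "color" (400x640x3 uint8, red, green, blue), "vfov" (degrees; the focal length in pixels is half the picture's height over the tangent of half this angle, whatever the lens; pixels are square), "cx", "cy" (the principal point, pixels), "distortion" ([k1, k2, p1, p2, k3] as OpenCV has them; the pictures are not rectified), "pose" (4x4, takes a point from camera to world coordinates). Camera axes: x right, y up, looking along -z (the intrinsics and any distortion apply to the point x, -y, -z); pixel columns grow to the right and rows downward; lengths in m; the calibration is good to about 2 mm. A picture is of the moment at which its call begins. There is no depth.
- job.hand_in(): hands the job in, once; it reports no verdict.
The state is a dict: "clock": time; "q": joint angles; "qd": joint speeds; "joint_efforts": joint torques, N m; "position": TCP position; "orientation": TCP orientation; "wrist_force": force on the tool from outside, world axes, zero at the start; "ft_torque": the same for the moment, N m; "finger_gap": finger opening in m.
Only numpy, scipy, OpenCV 4.12 (cv2) and the standard library are available. Lean on these libraries where they do the work, as an engineer would, in place of code of your own. Each camera call takes 0.05 s, during which the arm holds its last target.

## Working session

There is one attempt and no reset: what is moved stays moved. The work goes in short steps, Python scripts to look and compute and a tool call to move; the robot and the scene stay as the last step left them, time stands still between calls to the robot, and variables do not carry over. Pictures are saved under pics/ and viewed, and the job is handed in when it is done.

Besides the shell and the picture viewer there is one more tool, called after "Call:" as name(argument=value, ...), one argument or row to a line, values as JSON. jog_arm: Moves the arm, as the interface text tells. Its arguments: {"type":"object","properties":{"moves":{"type":"array","items":{"type":"number"}},"claw":{"type":"number"},"force":{"type":"number"}},"required":["moves"]}

```bash
ls; mkdir -p pics
python3 - <<'E'
from bench import manip, read_camera, job
import cv2
s=manip.get_state(); print(s)
for n in ("top","side","wrist"):
    c=read_camera(n); cv2.imwrite(f"pics/{n}0.png",c["color"][:,:,::-1]); print(n,{k:c[k] for k in c if k!="color"})
E
```

```text
pics
{'clock': 0.0, 'q': array([ 9.08179543e-01,  2.59339960e-01,  1.53607528e+00,  8.96548115e-06,
        1.34802107e+00, -2.02809266e-01]), 'qd': array([ 7.42447825e-05,  5.75282612e-04,  6.65940893e-04,  1.74929359e-03,
       -9.37321424e-04,  2.29451490e-04]), 'joint_efforts': array([-9.24296801e-04, -4.46035516e+01, -2.90570909e+01, -2.48210963e-04,
        1.17875927e-02, -1.49762280e-05]), 'position': array([0.24369726, 0.49242436, 0.20657951]), 'orientation': array([-1.54223428,  0.36125772, -0.36002167]), 'wrist_force': array([-0.23816849,  0.97248921,  0.19208941]), 'ft_torque': array([-0.03961153,  0.03375412,  0.02308072]), 'finger_gap': 0.08575033129491524}
top {'vfov': 54.53516624175675, 'cx': 319.65278358125244, 'cy': 199.3628808951069, 'distortion': array([-0.00770079,  0.        ,  0.        ,  0.        ,  0.        ]), 'pose': array([[-0.01633737,  0.9928221 , -0.11847941,  0.42881804],
       [-0.9998373 , -0.01531563,  0.00952924, -0.00107057],
       [ 0.00764626,  0.11861582,  0.99291078,  1.0486016 ],
       [ 0.        ,  0.        ,  0.        ,  1.        ]])}
side {'vfov': 51.09038801310619, 'cx': 315.9341834134667, 'cy': 199.49698461550943, 'distortion': array([0.01050187, 0.        , 0.        , 0.        , 0.        ]), 'pose': array([[ 0.97380184,  0.17007522, -0.15094499,  0.37489076],
       [-0.22735671,  0.71550113, -0.66058085, -0.74322272],
       [-0.00434712,  0.6775932 ,  0.73542407,  0.85423809],
       [ 0.        ,  0.        ,  0.        ,  1.        ]])}
wrist {'vfov': 61.791804228251216, 'cx': 322.6732019499448, 'cy': 204.4826428609438, 'distortion': array([0.01445785, 0.        , 0.        , 0.        , 0.        ]), 'pose': array([[ 0.44499228, -0.85369861, -0.27051905,  0.17453424],
       [ 0.89553167,  0.4234564 ,  0.13677608,  0.5266922 ],
       [-0.00221252, -0.30312268,  0.95294897,  0.37146231],
       [ 0.        ,  0.        ,  0.        ,  1.        ]])}
```

View pics/top0.png

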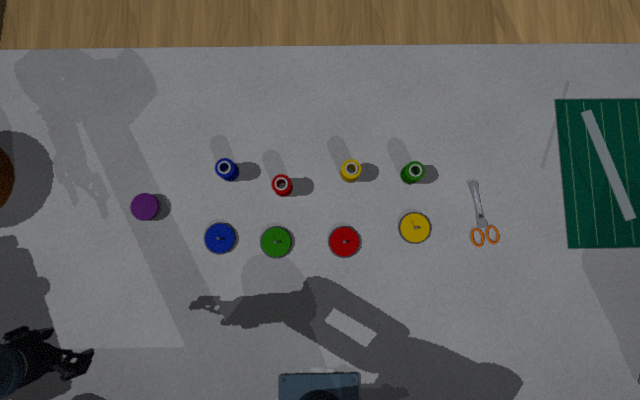

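View pics/side0.png

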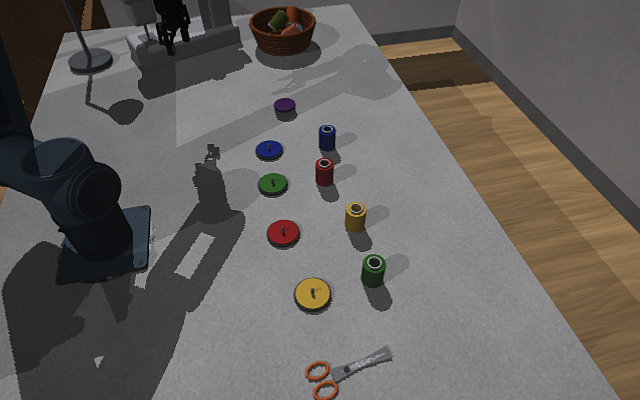

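View pics/wrist0.png

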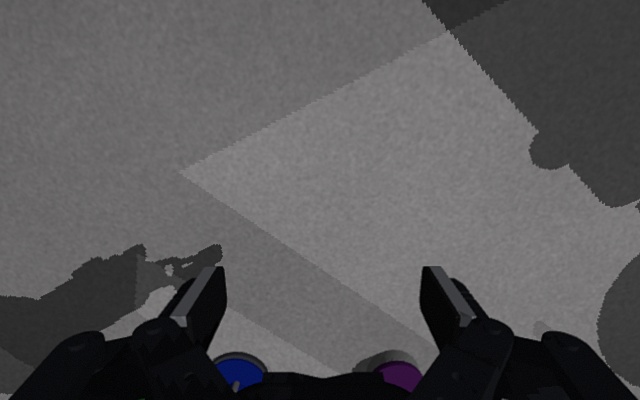

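```bash
cat > h.py <<'E'
from bench import manip, read_camera, job
import cv2, numpy as np
from scipy.spatial.transform import Rotation as R
def K(c):
    h,w=c["color"].shape[:2]; f=h/2/np.tan(np.radians(c["vfov"])/2)
    return np.array([[f,0,c["cx"]],[0,f,c["cy"]],[0,0,1.]])
def ray(c,uv):
    p=cv2.undistortPoints(np.array([[uv]],float),K(c),c["distortion"])[0,0]
    d=c["pose"][:3,:3]@np.array([p[0],-p[1],-1]); return c["pose"][:3,3],d/np.linalg.norm(d)
def onz(c,uv,z):
    o,d=ray(c,uv); return (o+d*(z-o[2])/d[2])[:2]
def tri(c1,u1,c2,u2):
    o1,d1=ray(c1,u1);o2,d2=ray(c2,u2)
    s=np.linalg.lstsq(np.stack([d1,-d2],1),o2-o1,rcond=None)[0]
    a=o1+s[0]*d1;b=o2+s[1]*d2; return (a+b)/2,np.linalg.norm(a-b)
HUE={"blue":(105,130),"red":(170,8),"green":(45,80),"yellow":(18,32)}
def mask(img,col):
    h=cv2.cvtColor(img,cv2.COLOR_RGB2HSV); lo,hi=HUE[col]
    H=h[...,0]; m=(H>=lo)&(H<=hi) if lo<hi else (H>=lo)|(H<=hi)
    return (m&(h[...,1]>110)&(h[...,2]>40)).astype(np.uint8)
def blobs(img,col,amin=60):
    n,l,st,ce=cv2.connectedComponentsWithStats(mask(img,col))
    return [(st[i,4],tuple(st[i,:4]),ce[i]) for i in range(1,n) if st[i,4]>amin]
E
python3 - <<'E'
from h import *
for n in ("top","side"):
    c=read_camera(n); im=c["color"]; 
    cv2.imwrite(f"pics/{n}z.png",cv2.resize(im[130:260,120:510] if n=="top" else im[90:330,220:420],None,fx=2,fy=2)[:,:,::-1] )
    for col in HUE:
        for a,b,ce in blobs(im,col):
            print(n,col,a,b,ce.round(1),"z.012:",onz(c,ce,.012).round(4))
E
```

```text
top blue 241 (np.int32(215), np.int32(158), np.int32(24), np.int32(23)) [227.5 170.5] z.012: [0.6353 0.2375]
top blue 703 (np.int32(205), np.int32(223), np.int32(30), np.int32(30)) [219.4 237.8] z.012: [0.4538 0.2569]
top red 215 (np.int32(272), np.int32(174), np.int32(21), np.int32(22)) [282.5 185.8] z.012: [0.5908 0.0887]
top red 704 (np.int32(329), np.int32(227), np.int32(31), np.int32(30)) [343.8 241.4] z.012: [ 0.4389 -0.0733]
top green 302 (np.int32(564), np.int32(101), np.int32(17), np.int32(145)) [572.2 172. ] z.012: [ 0.6172 -0.7034]
top green 219 (np.int32(617), np.int32(101), np.int32(15), np.int32(97)) [623.3 150.8] z.012: [ 0.6747 -0.8519]
top green 101 (np.int32(585), np.int32(127), np.int32(8), np.int32(57)) [588.6 155.5] z.012: [ 0.6628 -0.7532]
top green 234 (np.int32(401), np.int32(161), np.int32(24), np.int32(23)) [410.7 173.2] z.012: [ 0.6204 -0.2598]
top green 135 (np.int32(605), np.int32(181), np.int32(14), np.int32(59)) [611.8 210.6] z.012: [ 0.5098 -0.8019]
top green 66 (np.int32(628), np.int32(220), np.int32(10), np.int32(25)) [632.5 231.6] z.012: [ 0.4521 -0
[... 754 characters left out ...]
28.6] z.012: [0.6714 1.0292]
side red 317 (np.int32(316), np.int32(158), np.int32(18), np.int32(29)) [323.3 173.6] z.012: [0.5919 0.1077]
side red 574 (np.int32(267), np.int32(220), np.int32(32), np.int32(24)) [282.7 231.6] z.012: [ 0.4398 -0.0756]
side green 394 (np.int32(259), np.int32(173), np.int32(27), np.int32(20)) [272.1 182.6] z.012: [0.4414 0.1059]
side green 149 (np.int32(363), np.int32(254), np.int32(23), np.int32(19)) [373.3 264.3] z.012: [ 0.6335 -0.2237]
side yellow 424 (np.int32(345), np.int32(202), np.int32(21), np.int32(31)) [354.6 219.2] z.012: [ 0.6305 -0.0785]
side yellow 836 (np.int32(295), np.int32(278), np.int32(35), np.int32(31)) [312.2 293.1] z.012: [ 0.4738 -0.2659]
```

Run:
```python
from h import *
t=read_camera("top"); s=read_camera("side")
tb={"blue":(227,169),"red":(282,185),"yellow":(351,170),"green":(413,172)}
sb={"blue":(327,131),"red":(324,164),"yellow":(355,209),"green":(374,263)}
row=[]
for col in tb:
    out=[]
    for c,(u,v) in ((t,tb[col]),(s,sb[col])):
        im=c["color"]; w=18; p=im[v-w:v+w,u-w:u+w]
        row.append(cv2.resize(p,None,fx=5,fy=5,interpolation=0))
        h=cv2.cvtColor(p,cv2.COLOR_RGB2HSV); m=((h[...,1]<70)&(h[...,2]>140)).astype(np.uint8)
        # near spool colour only
        near=cv2.dilate(cv2.morphologyEx(mask(p,col),cv2.MORPH_CLOSE,np.ones((9,9),np.uint8)),np.ones((1,1)))
        m&=near
        n,l,st,_=cv2.connectedComponentsWithStats(m); i=1+np.argmax(st[1:,4])
        cn=cv2.findContours((l==i).astype(np.uint8),cv2.RETR_EXTERNAL,cv2.CHAIN_APPROX_NONE)[0][0]
        e=cv2.fitEllipse(cv2.convexHull(cn)) if len(cv2.convexHull(cn))>=5 else None
        uv=np.array(e[0])+[u-w,v-w]; out.append(uv); print(col,st[i,4],uv.round(1),np.round(e[1],1),onz(c,uv,.075).round(4))
    p,g=tri(t,out[0],s,out[1]); print("  tri",p.round(4),round(g,4))
img=np.vstack([np.hstack(row[0::2]),np.hstack(row[1::2])]); cv2.imwrite("pics/tops.png",img[:,:,::-1])
q=manip.get_state(); print(R.from_rotvec(q["orientation"]).as_matrix().round(4))
```

```text
Traceback (most recent call last):
ValueError: attempt to get argmax of an empty sequence
```

```bash
cat > tops.py <<'E'
from h import *
t=read_camera("top"); s=read_camera("side")
tb={"blue":(227,169),"red":(282,185),"yellow":(351,170),"green":(413,172)}
sb={"blue":(327,131),"red":(324,164),"yellow":(355,209),"green":(374,263)}
row=[]
for col in tb:
    out=[]
    for c,(u,v) in ((t,tb[col]),(s,sb[col])):
        im=c["color"]; w=18; p=im[v-w:v+w,u-w:u+w]
        row.append(cv2.resize(p,None,fx=5,fy=5,interpolation=0))
        h=cv2.cvtColor(p,cv2.COLOR_RGB2HSV); m=((h[...,1]<90)&(h[...,2]>165)).astype(np.uint8)
        n,l,st,ce=cv2.connectedComponentsWithStats(m,connectivity=8)
        if n<2: print(col,"none"); continue
        i=1+np.argmax(st[1:,4]); ys,xs=np.nonzero(l==i)
        hu=cv2.convexHull(np.stack([xs,ys],1).astype(np.int32))
        M=cv2.moments(hu); uv=np.array([M["m10"]/M["m00"]+u-w,M["m01"]/M["m00"]+v-w]); out.append(uv)
        print(col,st[i],uv.round(1),onz(c,uv,.075).round(4))
    if len(out)==2:
        p,g=tri(t,out[0],s,out[1]); print("  tri",p.round(4),round(g,4))
img=np.vstack([np.hstack(row[0::2]),np.hstack(row[1::2])]); cv2.imwrite("pics/tops.png",img[:,:,::-1])
q=manip.get_state(); print(R.from_rotvec(q["orientation"]).as_matrix().round(4))
E
python3 tops.py
```

```text
blue none
blue none
red noneTraceback (most recent call last):
  File "tops.py", line 16, in <module>
    M=cv2.moments(hu); uv=np.array([M["m10"]/M["m00"]+u-w,M["m01"]/M["m00"]+v-w]); out.append(uv)
                                    ~~~~~~~~^~~~~~~~~
ZeroDivisionError: float division by zero
```

```bash
sed -i 's/>165/>120/; s/if n<2:/if n<2 or st[1:,4].max()<8:/' tops.py
sed -i 's/^        i=1+.*$/        i=1+np.argmin([np.hypot(*(k-w)) if a>8 else 99 for k,a in zip(ce[1:],st[1:,4])]); ys,xs=np.nonzero(l==i)/' tops.py
python3 tops.py
```

```text
blue [  0   0  36  36 409] [222.1 173.6] [0.6148 0.2366]
blue [  0   0  36  36 820] [326.5 130.5] [0.6292 0.2221]
  tri [0.6256 0.2394 0.0606] 0.016
red [11 17 11  6 13] [279.4 186.9] [0.5784 0.0911]
red [12 14  8  7 13] [321.  163.5] [0.579  0.0847]
  tri [0.5801 0.0917 0.0684] 0.0013
yellow [12 10 12 13 36] [350.5 168. ] [ 0.6244 -0.0905]
yellow [12 12 14 10 38] [355.7 207.5] [ 0.625  -0.0926]
  tri [ 0.6253 -0.0908  0.0728] 0.0008
green [  0  15  36  21 276] [409.4 181.9] [ 0.5863 -0.2395]
green [11 11 15 12 51] [374.  261.7] [ 0.6178 -0.2563]
  tri [ 0.6052 -0.2466  0.0606] 0.0332
[[ 0.8962  0.      0.4438]
 [-0.4438 -0.      0.8962]
 [ 0.     -1.     -0.    ]]
```

View pics/tops.png

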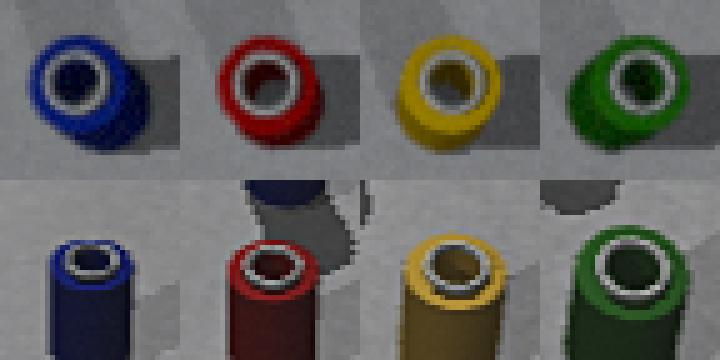

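```bash
cat > p.py <<'E'
s=open('tops.py').read()
import re
s=re.sub(r"m=\(\(h.*\n","mk=mask(p,col); ys,xs=np.nonzero(mk); f=np.zeros_like(mk); cv2.fillConvexPoly(f,cv2.convexHull(np.stack([xs,ys],1).astype(np.int32)),1); f=cv2.erode(f,np.ones((3,3),np.uint8)); m=((h[...,1]<90)&(h[...,2]>80)).astype(np.uint8)&f\n",s,count=1)
open('tops.py','w').write(s)
E
python3 p.py; python3 tops.py
```

```text
blue [ 9 10 13 13 67] [223.9 166.9] [0.6321 0.2324]
blue [13 13 11  6 27] [326.8 128.5] [0.6322 0.2311]
  tri [0.6325 0.2327 0.0737] 0.0003
red [11 10 13 13 67] [280.9 183.2] [0.5879 0.0873]
red [12 13 13  8 39] [324.  162.5] [0.5879 0.0864]
  tri [0.5881 0.0874 0.0741] 0.0001
yellow [12 10 13 13 69] [351. 168.] [ 0.6244 -0.0918]
yellow [13 12 13 10 48] [355.8 207.6] [ 0.6249 -0.0929]
  tri [ 0.625  -0.092   0.0738] 0.0006
green [14 10 13 13 75] [415. 170.] [ 0.6169 -0.2552]
green [11 11 15 13 69] [374. 262.] [ 0.6175 -0.2571]
  tri [ 0.6177 -0.2559  0.0729] 0.0008
[[ 0.8961 -0.      0.4438]
 [-0.4438  0.      0.8961]
 [-0.     -1.      0.    ]]
```

Call:
jog_arm(
  moves=[0.4635, 0.0566, -0.061, 0, -0.46, 0, 0.4635, 0.0566, -0.061, 0, -0.46, 0, 0.4635, 0.0566, -0.061, 0, -0.46, 0, 0.4635, 0.0566, -0.061, 0, -0.46, 0, 0.4635, 0.0566, -0.061, 0, -0.46, 0, 0.4635, 0.0566, -0.061, 0, -0.46, 0, 0.4635, 0.0566, -0.061, 0, -0.46, 0, 0.4635, 0.0566, -0.061, 0, -0.46, 0, 0.4635, 0.0566, -0.061, 0, -0.46, 0, 0.4635, 0.0566, -0.061, 0, -0.46, 0, 0.4635, 0.0566, -0.061, 0, -0.46, 0],
  claw=1,
  force=30,
)

```text
clock: 2.02
position: [0.6313, 0.2337, 0.1512]
orientation: [-1.57, -0.001, 0.001]
wrist_force: [0.4, 0.2, 0.9]
finger_gap: 0.0853
```

Run:
```python
from h import *
c=read_camera("wrist"); cv2.imwrite("pics/w1.png",c["color"][:,:,::-1]); print(manip.get_state()["position"])
# project the expected spool top
P=np.array([[.6322,.232,.075]]); T=np.linalg.inv(c["pose"]); p=T[:3,:3]@P[0]+T[:3,3]
print(cv2.projectPoints(np.array([[p[0],-p[1],-p[2]]]),np.zeros(3),np.zeros(3),K(c),c["distortion"])[0])
```

```text
[0.63138169 0.23381686 0.1514051 ]
[[[321.29402463 206.51770205]]]
```

View pics/w1.png

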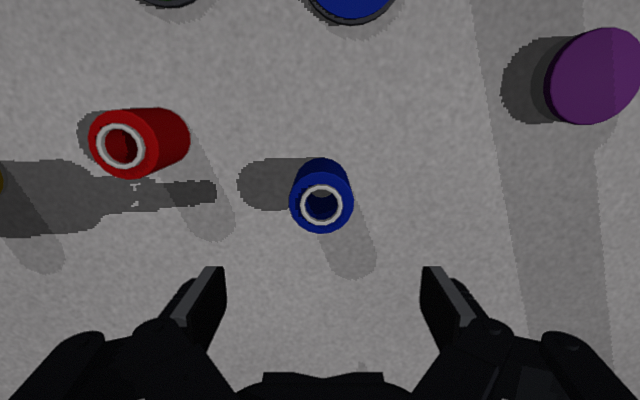

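Call:
jog_arm(
  moves=[0.001, 0.03, -0.0015, 0, 0, 0, 0.001, 0.06, -0.0015, 0, 0, 0, 0.001, 0.09, -0.0015, 0, 0, 0, 0.001, 0.11, -0.0015, 0, 0, 0, 0.001, 0.123, -0.0015, 0, 0, 0, 0.001, 0.123, -0.0015, 0, 0, 0, 0.001, 0.123, -0.0015, 0, 0, 0],
)

```text
clock: 2.95
position: [0.634, 0.2315, 0.029]
orientation: [-1.57, -0.002, -0.001]
wrist_force: [0.5, 0.5, -0.6]
finger_gap: 0.0854
```

Call:
jog_arm(
  moves=[0, 0, 0, 0, 0, 0, 0, 0, 0, 0, 0, 0, 0, 0, 0, 0, 0, 0, 0, 0, 0, 0, 0, 0, 0, 0, 0, 0, 0, 0, 0, 0, 0, 0, 0, 0, 0, 0, 0, 0, 0, 0, 0, 0, 0, 0, 0, 0],
  claw=0,
  force=30,
)

```text
clock: 3.95
position: [0.6341, 0.2312, 0.029]
orientation: [-1.57, -0.002, -0.001]
wrist_force: [-0.6, -0.2, 5.6]
finger_gap: 0.051
```

Call:
jog_arm(
  moves=[0, -0.01, 0, 0, 0, 0, 0, -0.03, 0, 0, 0, 0, 0, -0.06, 0, 0, 0, 0, 0, -0.09, 0, 0, 0, 0, 0, -0.115, 0, 0, 0, 0, 0, -0.115, 0, 0, 0, 0, 0, -0.115, 0, 0, 0, 0],
)

```text
clock: 4.82
position: [0.6325, 0.2308, 0.1415]
orientation: [-1.571, 0.002, 0.002]
wrist_force: [0.4, 0.5, -2.3]
finger_gap: 0.0513
```

```bash
cat > look.py <<'E'
import sys
from h import *
n=sys.argv[1]
print(manip.get_state()["position"],manip.get_state()["wrist_force"])
c=read_camera("wrist");t=read_camera("top");s=read_camera("side")
a=cv2.resize(c["color"],(400,250),interpolation=cv2.INTER_AREA)
b=t["color"][110:280,160:460]; d=s["color"][90:330,180:430]
H=np.zeros((500,760,3),np.uint8); H[:250,:400]=a; H[250:250+len(b)*4//3]=0
b=cv2.resize(b,(400,227)); H[255:255+227,:400]=b; d=cv2.resize(d,(350,336)); H[:336,405:755]=d
cv2.imwrite(f"pics/{n}.png",H[:,:,::-1])
E
python3 look.py l1
```

```text
[0.63247533 0.23082585 0.14145191] [ 0.41248482  0.54503837 -2.27063697]
```

View pics/l1.png

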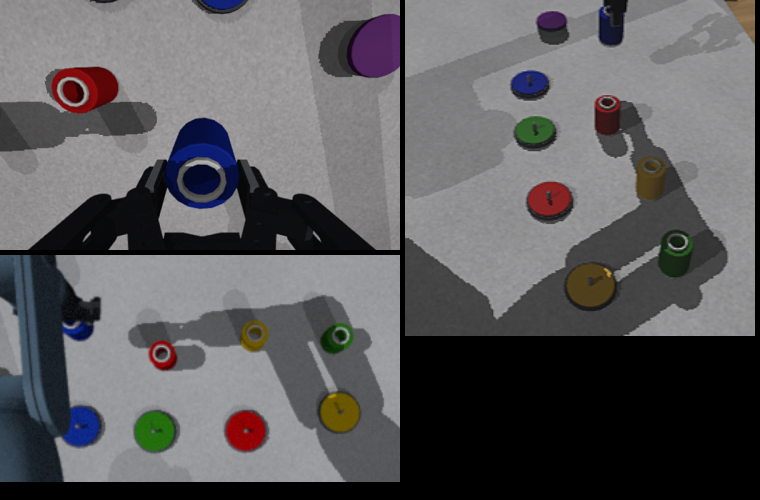

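```bash
cat > held.py <<'E'
import sys
from h import *
# spool held: ring centre in wrist picture onto plane z = TCPz + (.075-.029)
col=sys.argv[1]; dz=float(sys.argv[2])  # spool top minus TCP z
c=read_camera("wrist"); P=manip.get_state()["position"]; im=c["color"]; h=cv2.cvtColor(im,cv2.COLOR_RGB2HSV)
mk=mask(im,col); n,l,st,ce=cv2.connectedComponentsWithStats(mk)
i=1+np.argmin([np.hypot(k[0]-322,k[1]-280) if a>500 else 9e9 for k,a in zip(ce[1:],st[1:,4])])
ys,xs=np.nonzero(l==i); f=np.zeros_like(mk); cv2.fillConvexPoly(f,cv2.convexHull(np.stack([xs,ys],1).astype(np.int32)),1)
m=((h[...,1]<90)&(h[...,2]>70)).astype(np.uint8)&f
n,l,st,ce=cv2.connectedComponentsWithStats(m); i=1+np.argmax(st[1:,4]); ys,xs=np.nonzero(l==i)
M=cv2.moments(cv2.convexHull(np.stack([xs,ys],1).astype(np.int32))); uv=(M["m10"]/M["m00"],M["m01"]/M["m00"])
xy=onz(c,uv,P[2]+dz); print("ring",np.round(uv,1),st[i],"xy",xy.round(4),"TCP",P.round(4),"rel",(xy-P[:2]).round(4))
E
python3 held.py blue .046
```

```text
Traceback (most recent call last):
  File "held.py", line 11, in <module>
    M=cv2.moments(cv2.convexHull(np.stack([xs,ys],1).astype(np.int32))); uv=(M["m10"]/M["m00"],M["m01"]/M["m00"])
                                                                             ~~~~~~~~^~~~~~~~~
ZeroDivisionError: float division by zero
```

Run:
```python
from h import *
c=read_camera("wrist"); im=c["color"]; h=cv2.cvtColor(im,cv2.COLOR_RGB2HSV)
print([tuple(map(int,h[r,323])) for r in range(240,330,4)])
n,l,st,ce=cv2.connectedComponentsWithStats(mask(im,"blue")); print(st[st[:,4]>200])
```

```text
[(115, 222, 117), (115, 230, 114), (115, 230, 114), (20, 17, 90), (0, 4, 136), (30, 2, 167), (116, 255, 35), (116, 248, 38), (116, 255, 38), (117, 221, 38), (116, 242, 38), (116, 216, 39), (116, 242, 38), (116, 227, 55), (115, 232, 56), (116, 237, 56), (116, 241, 55), (115, 246, 56), (0, 3, 77), (30, 3, 85), (15, 6, 92), (117, 180, 95), (115, 237, 112)]
[[     0      0    640    400 245996]
 [   324      0     67     15    698]
 [   264    189    119    145   8456]
 [   300    282     53     30    844]]
```

```bash
sed -i 's/^i=1+np.argmin.*/i=1+np.argmax([a if np.hypot(k[0]-322,k[1]-270)<60 else 0 for k,a in zip(ce[1:],st[1:,4])])/' held.py; python3 held.py blue .046
```

```text
ring [322.  287.2] [ 283  251   79   73 2004] xy [0.6281 0.23  ] TCP [0.6329 0.231  0.1418] rel [-0.0048 -0.001 ]
```

Call:
jog_arm(
  moves=[-0.03, 0, 0.004, 0, 0, 0, -0.07, 0, 0.01, 0, 0, 0, -0.11, 0, 0.016, 0, 0, 0, -0.15, 0, 0.022, 0, 0, 0, -0.176, 0, 0.0255, 0, 0, 0, -0.176, 0, 0.0255, 0, 0, 0, -0.176, 0, 0.0255, 0, 0, 0, -0.176, 0, 0.0255, 0, 0, 0],
)

```text
clock: 6.12
position: [0.4585, 0.2564, 0.1428]
orientation: [-1.571, -0.0, -0.001]
wrist_force: [0.1, -1.0, -1.7]
finger_gap: 0.0513
```

```bash
python3 look.py l2; python3 held.py blue .046
```

```text
[0.45846331 0.25638358 0.14280363] [ 0.08775933 -0.97346291 -1.7346991 ]
ring [322.1 287.4] [ 283  251   79   73 2169] xy [0.4535 0.2553] TCP [0.4578 0.2563 0.1426] rel [-0.0043 -0.001 ]
```

View pics/l2.png

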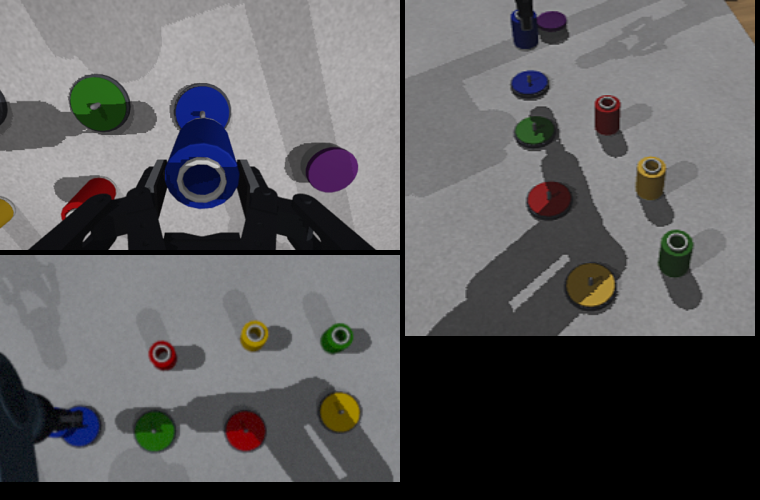

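Call:
jog_arm(
  moves=[-0.001, 0.03, 0, 0, 0, 0, -0.001, 0.06, 0, 0, 0, 0, -0.001, 0.08, 0, 0, 0, 0, -0.001, 0.09, 0, 0, 0, 0, -0.001, 0.095, 0, 0, 0, 0, -0.001, 0.097, 0, 0, 0, 0, -0.001, 0.098, 0, 0, 0, 0, -0.001, 0.098, 0, 0, 0, 0],
)

```text
clock: 7.32
position: [0.4567, 0.2566, 0.0453]
orientation: [-1.571, -0.001, -0.001]
wrist_force: [-0.4, 0.5, -1.7]
finger_gap: 0.0514
```

Call:
jog_arm(
  moves=[0, 0.001, 0, 0, 0, 0, 0, 0.002, 0, 0, 0, 0, 0, 0.002, 0, 0, 0, 0],
)

```text
clock: 7.7
position: [0.4562, 0.2565, 0.0427]
orientation: [-1.571, -0.0, 0.0]
wrist_force: [0.2, 0.1, -1.5]
finger_gap: 0.0513
```

Call:
jog_arm(
  moves=[0, 0.001, 0, 0, 0, 0, 0, 0.0015, 0, 0, 0, 0, 0, 0.0015, 0, 0, 0, 0],
)

```text
clock: 8.07
position: [0.4563, 0.2565, 0.0412]
orientation: [-1.571, 0.0, 0.0]
wrist_force: [0.6, 0.1, -2.2]
finger_gap: 0.0513
```

Call:
jog_arm(
  moves=[0, 0.0005, 0, 0, 0, 0, 0, 0.001, 0, 0, 0, 0, 0, 0.001, 0, 0, 0, 0],
)

```text
clock: 8.45
position: [0.4568, 0.2566, 0.041]
orientation: [-1.571, -0.001, -0.001]
wrist_force: [-1.2, -0.1, 6.1]
finger_gap: 0.051
```

Call:
jog_arm(
  moves=[0, 0, 0, 0, 0, 0, 0, 0, 0, 0, 0, 0, 0, 0, 0, 0, 0, 0, 0, 0, 0, 0, 0, 0, 0, 0, 0, 0, 0, 0, 0, 0, 0, 0, 0, 0],
  claw=1,
)

```text
clock: 9.2
position: [0.4563, 0.2565, 0.0403]
orientation: [-1.571, -0.0, 0.0]
wrist_force: [-0.1, 0.0, 0.4]
finger_gap: 0.0853
```

Call:
jog_arm(
  moves=[0, -0.01, 0, 0, 0, 0, 0, -0.04, 0, 0, 0, 0, 0, -0.08, 0, 0, 0, 0, 0, -0.115, 0, 0, 0, 0, 0, -0.115, 0, 0, 0, 0],
)

```text
clock: 9.82
position: [0.4586, 0.2573, 0.1592]
orientation: [-1.569, -0.006, -0.005]
wrist_force: [0.6, -0.7, -0.5]
finger_gap: 0.085
```

```bash
python3 look.py l3
```

```text
[0.45861404 0.25726686 0.15918965] [ 0.59290248 -0.66281791 -0.49871729]
```

View pics/l3.png

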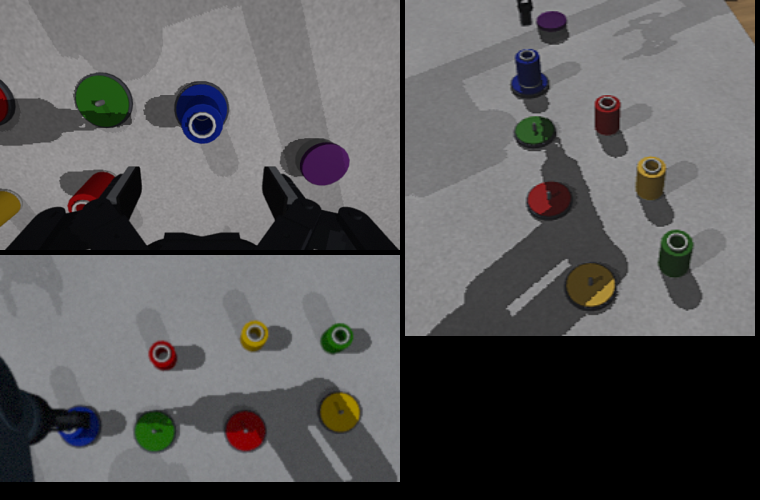

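Call:
jog_arm(
  moves=[0.03, 0, -0.04, 0, 0, 0, 0.06, 0, -0.08, 0, 0, 0, 0.09, 0, -0.12, 0, 0, 0, 0.12, 0, -0.155, 0, 0, 0, 0.131, 0, -0.1695, 0, 0, 0, 0.131, 0, -0.1695, 0, 0, 0, 0.131, 0, -0.1695, 0, 0, 0, 0.131, 0, -0.1695, 0, 0, 0],
)

```text
clock: 10.98
position: [0.5864, 0.0885, 0.1554]
orientation: [-1.57, -0.001, 0.002]
wrist_force: [-0.5, -1.1, 0.2]
finger_gap: 0.0852
```

Run:
```python
from h import *
c=read_camera("top");print(manip.get_state()["position"])
for n in HUE:
    print(n,[ (int(a),onz(c,ce,.012).round(4)) for a,b,ce in blobs(c["color"],n) if 200<b[0]<430 and b[1]>140])
```

```text
[0.58661765 0.08836842 0.155506  ]
blue [(306, array([0.4658, 0.2451]))]
red [(701, array([ 0.4389, -0.0732]))]
green [(180, array([ 0.6195, -0.2657])), (86, array([0.4515, 0.136 ]))]
yellow [(244, array([ 0.628 , -0.0935])), (691, array([ 0.4731, -0.2631]))]
```

Call:
jog_arm(
  moves=[0.0005, 0.03, -0.001, 0, 0, 0, 0.0005, 0.06, -0.001, 0, 0, 0, 0.0005, 0.09, -0.001, 0, 0, 0, 0.0005, 0.115, -0.001, 0, 0, 0, 0.0005, 0.1265, -0.001, 0, 0, 0, 0.0005, 0.1265, -0.001, 0, 0, 0, 0.0005, 0.1265, -0.001, 0, 0, 0],
)

```text
clock: 11.9
position: [0.5887, 0.0862, 0.03]
orientation: [-1.571, -0.002, -0.001]
wrist_force: [-0.0, -1.2, 0.4]
finger_gap: 0.0854
```

Call:
jog_arm(
  moves=[0, 0, 0, 0, 0, 0, 0, 0, 0, 0, 0, 0, 0, 0, 0, 0, 0, 0, 0, 0, 0, 0, 0, 0, 0, 0, 0, 0, 0, 0, 0, 0, 0, 0, 0, 0, 0, 0, 0, 0, 0, 0, 0, 0, 0, 0, 0, 0],
  claw=0,
)

```text
clock: 12.9
position: [0.5886, 0.0861, 0.0299]
orientation: [-1.571, -0.002, -0.001]
wrist_force: [-0.6, 1.2, 5.7]
finger_gap: 0.051
```

Call:
jog_arm(
  moves=[0, -0.01, 0, 0, 0, 0, 0, -0.03, 0, 0, 0, 0, 0, -0.06, 0, 0, 0, 0, 0, -0.09, 0, 0, 0, 0, 0, -0.115, 0, 0, 0, 0, 0, -0.115, 0, 0, 0, 0, 0, -0.115, 0, 0, 0, 0],
)

```text
clock: 13.78
position: [0.587, 0.086, 0.1427]
orientation: [-1.571, 0.001, 0.002]
wrist_force: [-0.7, 0.1, -2.4]
finger_gap: 0.0509
```

```bash
python3 look.py r1;python3 held.py red .046
```

```text
[0.58702011 0.08601227 0.1427043 ] [-0.69047127  0.1249592  -2.40984322]
ring [322.2 288.6] [ 284  253   77   72 1890] xy [0.583  0.0851] TCP [0.587  0.0861 0.1424] rel [-0.004  -0.0009]
```

View pics/r1.png

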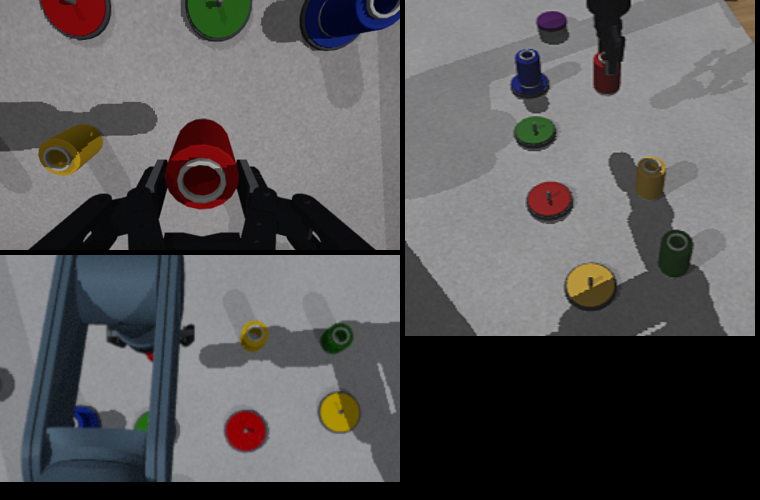

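Call:
jog_arm(
  moves=[-0.025, 0, -0.028, 0, 0, 0, -0.055, 0, -0.06, 0, 0, 0, -0.085, 0, -0.093, 0, 0, 0, -0.115, 0, -0.126, 0, 0, 0, -0.14, 0, -0.153, 0, 0, 0, -0.146, 0, -0.16, 0, 0, 0, -0.146, 0, -0.16, 0, 0, 0, -0.146, 0, -0.16, 0, 0, 0, -0.146, 0, -0.16, 0, 0, 0],
)

```text
clock: 15.1
position: [0.4425, -0.0733, 0.1437]
orientation: [-1.571, -0.001, 0.001]
wrist_force: [0.3, 0.3, -1.9]
finger_gap: 0.0507
```

```bash
python3 look.py r2;python3 held.py red .046
```

```text
[ 0.44247191 -0.0733413   0.14369826] [ 0.34001761  0.25321697 -1.93254707]
ring [322.1 288.7] [ 284  253   77   72 1977] xy [ 0.4383 -0.0745] TCP [ 0.4421 -0.0736  0.1437] rel [-0.0038 -0.0009]
```

View pics/r2.png

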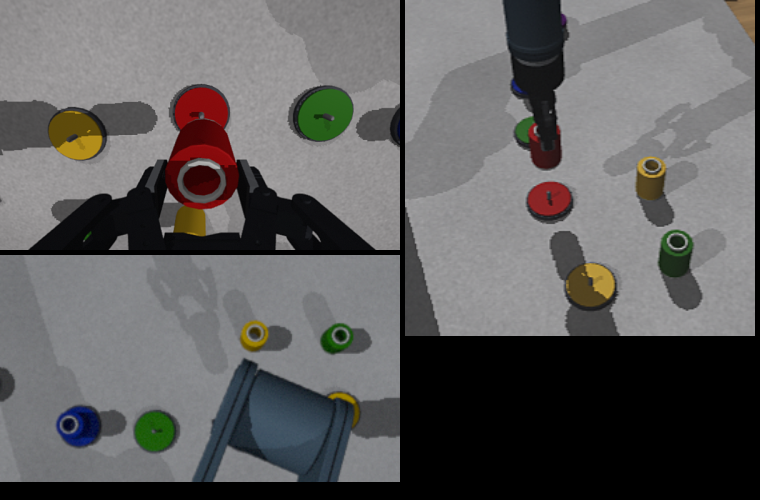

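Call:
jog_arm(
  moves=[-0.001, 0.03, 0, 0, 0, 0, -0.001, 0.06, 0, 0, 0, 0, -0.001, 0.08, 0, 0, 0, 0, -0.001, 0.09, 0, 0, 0, 0, -0.001, 0.095, 0, 0, 0, 0, -0.001, 0.098, 0, 0, 0, 0, -0.001, 0.099, 0, 0, 0, 0, -0.001, 0.0995, 0, 0, 0, 0, -0.001, 0.0995, 0, 0, 0, 0],
)

```text
clock: 16.42
position: [0.4411, -0.0741, 0.0446]
orientation: [-1.571, -0.001, -0.0]
wrist_force: [0.3, -0.4, -1.5]
finger_gap: 0.0508
```

Call:
jog_arm(
  moves=[0, 0.0005, 0, 0, 0, 0, 0, 0.001, 0, 0, 0, 0, 0, 0.0015, 0, 0, 0, 0, 0, 0.0015, 0, 0, 0, 0],
)

```text
clock: 16.92
position: [0.4409, -0.074, 0.0428]
orientation: [-1.571, -0.0, 0.0]
wrist_force: [-0.2, -0.3, -2.2]
finger_gap: 0.0507
```

Call:
jog_arm(
  moves=[0, 0.0005, 0, 0, 0, 0, 0, 0.001, 0, 0, 0, 0, 0, 0.001, 0, 0, 0, 0],
)

```text
clock: 17.3
position: [0.4411, -0.074, 0.042]
orientation: [-1.571, -0.0, -0.0]
wrist_force: [-0.1, 1.2, 1.1]
finger_gap: 0.0508
```

Call:
jog_arm(
  moves=[0, 0.0005, 0, 0, 0, 0, 0, 0.0005, 0, 0, 0, 0],
)

```text
clock: 17.55
position: [0.4413, -0.074, 0.0419]
orientation: [-1.571, -0.001, -0.001]
wrist_force: [-1.3, 2.0, 6.7]
finger_gap: 0.0507
```

Call:
jog_arm(
  moves=[0, 0, 0, 0, 0, 0, 0, 0, 0, 0, 0, 0, 0, 0, 0, 0, 0, 0, 0, 0, 0, 0, 0, 0, 0, 0, 0, 0, 0, 0, 0, 0, 0, 0, 0, 0],
  claw=1,
)

```text
clock: 18.3
position: [0.4409, -0.074, 0.0413]
orientation: [-1.571, -0.0, 0.0]
wrist_force: [0.4, -0.3, -0.0]
finger_gap: 0.0853
```

Call:
jog_arm(
  moves=[0, -0.01, 0, 0, 0, 0, 0, -0.04, 0, 0, 0, 0, 0, -0.08, 0, 0, 0, 0, 0, -0.115, 0, 0, 0, 0, 0, -0.115, 0, 0, 0, 0],
)

```text
clock: 18.92
position: [0.443, -0.0749, 0.1597]
orientation: [-1.574, -0.005, -0.005]
wrist_force: [0.6, 0.3, -0.4]
finger_gap: 0.0854
```

```bash
python3 look.py r3
```

```text
[ 0.44301104 -0.07486854  0.15967728] [ 0.64410008  0.31267333 -0.4274568 ]
```

View pics/r3.png

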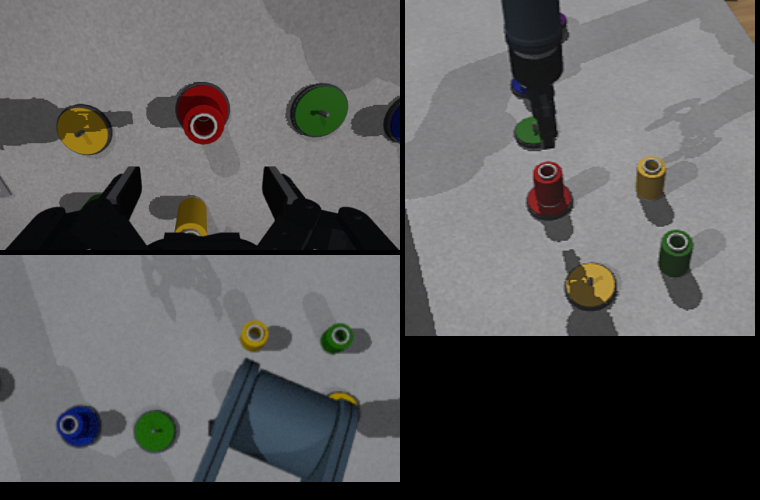

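Call:
jog_arm(
  moves=[0.035, 0, -0.035, 0, 0, 0, 0.07, 0, -0.07, 0, 0, 0, 0.105, 0, -0.105, 0, 0, 0, 0.14, 0, -0.14, 0, 0, 0, 0.165, 0, -0.17, 0, 0, 0, 0.1765, 0, -0.182, 0, 0, 0, 0.1765, 0, -0.182, 0, 0, 0, 0.1765, 0, -0.182, 0, 0, 0, 0.1765, 0, -0.182, 0, 0, 0, 0.1765, 0, -0.182, 0, 0, 0],
)

```text
clock: 20.32
position: [0.6172, -0.2553, 0.1567]
orientation: [-1.571, -0.001, 0.0]
wrist_force: [-0.7, 0.1, -0.6]
finger_gap: 0.0857
```

Call:
jog_arm(
  moves=[-0.001, 0.03, -0.0005, 0, 0, 0, -0.001, 0.06, -0.0005, 0, 0, 0, -0.001, 0.09, -0.0005, 0, 0, 0, -0.001, 0.115, -0.0005, 0, 0, 0, -0.001, 0.1275, -0.0005, 0, 0, 0, -0.001, 0.1275, -0.0005, 0, 0, 0, -0.001, 0.1275, -0.0005, 0, 0, 0],
)

```text
clock: 21.2
position: [0.6173, -0.2569, 0.0302]
orientation: [-1.572, -0.002, -0.001]
wrist_force: [0.3, -0.1, -0.4]
finger_gap: 0.0852
```

Call:
jog_arm(
  moves=[0, 0, 0, 0, 0, 0, 0, 0, 0, 0, 0, 0, 0, 0, 0, 0, 0, 0, 0, 0, 0, 0, 0, 0, 0, 0, 0, 0, 0, 0, 0, 0, 0, 0, 0, 0, 0, 0, 0, 0, 0, 0, 0, 0, 0, 0, 0, 0],
  claw=0,
)

```text
clock: 22.2
position: [0.617, -0.2569, 0.0301]
orientation: [-1.572, -0.001, -0.001]
wrist_force: [-0.4, 0.2, 5.6]
finger_gap: 0.051
```

Call:
jog_arm(
  moves=[0, -0.01, 0, 0, 0, 0, 0, -0.03, 0, 0, 0, 0, 0, -0.06, 0, 0, 0, 0, 0, -0.09, 0, 0, 0, 0, 0, -0.12, 0, 0, 0, 0, 0, -0.13, 0, 0, 0, 0, 0, -0.13, 0, 0, 0, 0, 0, -0.13, 0, 0, 0, 0],
)

```text
clock: 23.2
position: [0.6156, -0.2559, 0.1571]
orientation: [-1.569, 0.002, 0.002]
wrist_force: [-0.5, -1.4, -1.6]
finger_gap: 0.0506
```

```bash
python3 look.py g1;python3 held.py green .046
```

```text
[ 0.6155828  -0.25593834  0.1570555 ] [-0.46570001 -1.37068348 -1.62638104]
ring [322.6 291. ] [ 285  255   77   72 1830] xy [ 0.613  -0.2569] TCP [ 0.616  -0.2562  0.1576] rel [-0.003  -0.0008]
```

View pics/g1.png

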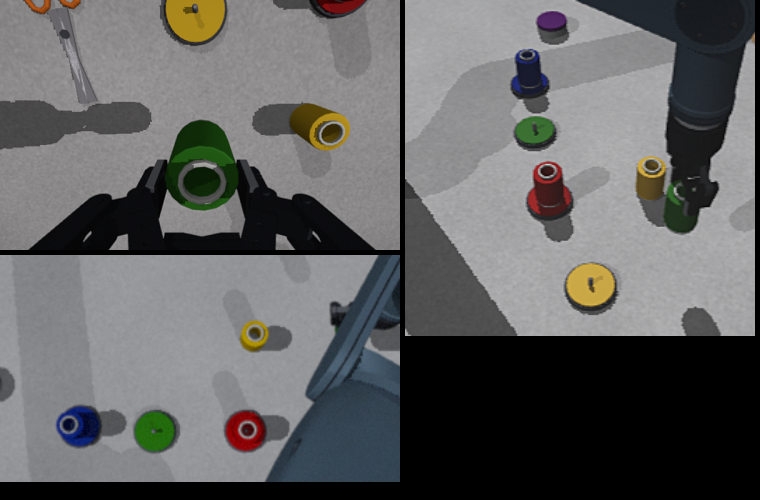

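Call:
jog_arm(
  moves=[-0.012, 0, 0.025, 0, 0, 0, -0.03, 0, 0.062, 0, 0, 0, -0.05, 0, 0.104, 0, 0, 0, -0.07, 0, 0.146, 0, 0, 0, -0.09, 0, 0.188, 0, 0, 0, -0.11, 0, 0.23, 0, 0, 0, -0.13, 0, 0.271, 0, 0, 0, -0.15, 0, 0.313, 0, 0, 0, -0.167, 0, 0.348, 0, 0, 0, -0.174, 0, 0.363, 0, 0, 0, -0.174, 0, 0.363, 0, 0, 0, -0.174, 0, 0.363, 0, 0, 0, -0.174, 0, 0.363, 0, 0, 0, -0.174, 0, 0.363, 0, 0, 0],
)

```text
clock: 25.15
position: [0.4428, 0.1058, 0.1587]
orientation: [-1.571, 0.001, -0.001]
wrist_force: [0.2, 0.1, -1.4]
finger_gap: 0.0505
```

```bash
python3 look.py g2;python3 held.py green .046
```

```text
[0.44276755 0.10575214 0.15869447] [ 0.24091985  0.10667525 -1.38083348]
ring [322.5 291. ] [ 284  255   78   72 2051] xy [0.4397 0.1053] TCP [0.4425 0.1062 0.1588] rel [-0.0028 -0.0009]
```

View pics/g2.png

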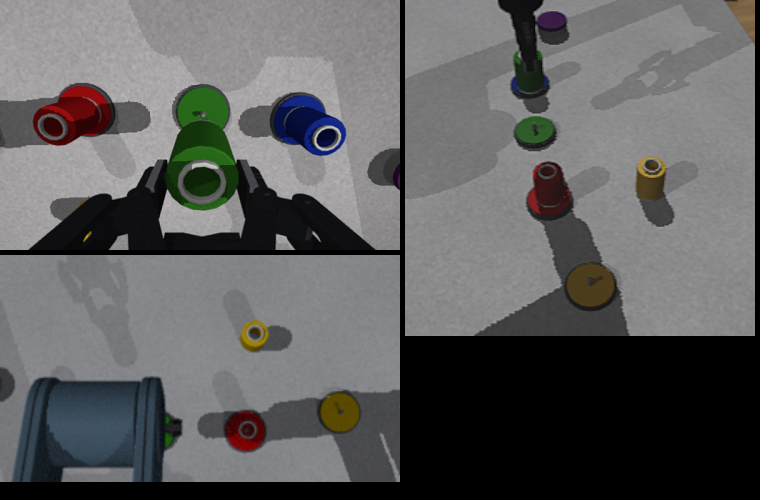

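Call:
jog_arm(
  moves=[-0.001, 0.03, 0.001, 0, 0, 0, -0.001, 0.06, 0.001, 0, 0, 0, -0.001, 0.085, 0.001, 0, 0, 0, -0.001, 0.1, 0.001, 0, 0, 0, -0.001, 0.108, 0.001, 0, 0, 0, -0.001, 0.112, 0.001, 0, 0, 0, -0.001, 0.1135, 0.001, 0, 0, 0, -0.001, 0.1145, 0.001, 0, 0, 0, -0.001, 0.1145, 0.001, 0, 0, 0],
)

```text
clock: 26.48
position: [0.4416, 0.1075, 0.0446]
orientation: [-1.571, -0.001, -0.0]
wrist_force: [-0.9, 0.0, -0.8]
finger_gap: 0.0508
```

Call:
jog_arm(
  moves=[0, 0.0005, 0, 0, 0, 0, 0, 0.001, 0, 0, 0, 0, 0, 0.001, 0, 0, 0, 0],
)

```text
clock: 26.85
position: [0.4414, 0.1075, 0.0433]
orientation: [-1.571, -0.0, 0.0]
wrist_force: [-0.1, -0.1, -0.3]
finger_gap: 0.0508
```

Call:
jog_arm(
  moves=[0, 0.0005, 0, 0, 0, 0, 0, 0.001, 0, 0, 0, 0, 0, 0.0013, 0, 0, 0, 0, 0, 0.0013, 0, 0, 0, 0],
)

```text
clock: 27.35
position: [0.4414, 0.1075, 0.0421]
orientation: [-1.571, -0.0, 0.0]
wrist_force: [-0.4, 0.5, -0.5]
finger_gap: 0.0507
```

Call:
jog_arm(
  moves=[0, 0.0005, 0, 0, 0, 0, 0, 0.0007, 0, 0, 0, 0, 0, 0.0007, 0, 0, 0, 0],
)

```text
clock: 27.72
position: [0.4416, 0.1075, 0.042]
orientation: [-1.571, -0.001, -0.0]
wrist_force: [-2.8, -0.9, 7.4]
finger_gap: 0.0508
```

Call:
jog_arm(
  moves=[0, 0, 0, 0, 0, 0, 0, 0, 0, 0, 0, 0, 0, 0, 0, 0, 0, 0, 0, 0, 0, 0, 0, 0, 0, 0, 0, 0, 0, 0, 0, 0, 0, 0, 0, 0],
  claw=1,
)

```text
clock: 28.48
position: [0.4414, 0.1075, 0.0413]
orientation: [-1.571, -0.0, 0.0]
wrist_force: [0.3, 0.1, 0.1]
finger_gap: 0.0858
```

Call:
jog_arm(
  moves=[0, -0.01, 0, 0, 0, 0, 0, -0.04, 0, 0, 0, 0, 0, -0.08, 0, 0, 0, 0, 0, -0.115, 0, 0, 0, 0, 0, -0.115, 0, 0, 0, 0],
)

```text
clock: 29.1
position: [0.4437, 0.1075, 0.1597]
orientation: [-1.571, -0.006, -0.005]
wrist_force: [0.8, 0.2, 0.1]
finger_gap: 0.0851
```

```bash
python3 look.py g3
```

```text
[0.44367587 0.10753402 0.15973802] [0.81452292 0.23797532 0.0665837 ]
```

View pics/g3.png

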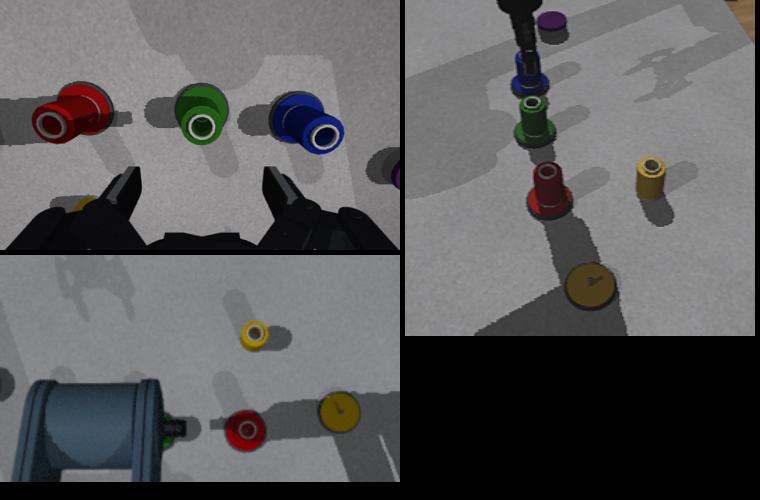

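Call:
jog_arm(
  moves=[0.03, 0, -0.033, 0, 0, 0, 0.065, 0, -0.071, 0, 0, 0, 0.1, 0, -0.109, 0, 0, 0, 0.135, 0, -0.147, 0, 0, 0, 0.165, 0, -0.18, 0, 0, 0, 0.1825, 0, -0.1997, 0, 0, 0, 0.1825, 0, -0.1997, 0, 0, 0, 0.1825, 0, -0.1997, 0, 0, 0, 0.1825, 0, -0.1997, 0, 0, 0, 0.1825, 0, -0.1997, 0, 0, 0],
)

```text
clock: 30.5
position: [0.6235, -0.0913, 0.1566]
orientation: [-1.571, -0.001, 0.001]
wrist_force: [-0.4, 0.0, -0.4]
finger_gap: 0.0853
```

Call:
jog_arm(
  moves=[0, 0.03, -0.0005, 0, 0, 0, 0, 0.06, -0.0005, 0, 0, 0, 0, 0.09, -0.0005, 0, 0, 0, 0, 0.115, -0.0005, 0, 0, 0, 0, 0.1275, -0.0005, 0, 0, 0, 0, 0.1275, -0.0005, 0, 0, 0, 0, 0.1275, -0.0005, 0, 0, 0],
)

```text
clock: 31.38
position: [0.6248, -0.0928, 0.0301]
orientation: [-1.571, -0.002, -0.001]
wrist_force: [-0.9, 0.3, -0.4]
finger_gap: 0.0854
```

Call:
jog_arm(
  moves=[0, 0, 0, 0, 0, 0, 0, 0, 0, 0, 0, 0, 0, 0, 0, 0, 0, 0, 0, 0, 0, 0, 0, 0, 0, 0, 0, 0, 0, 0, 0, 0, 0, 0, 0, 0, 0, 0, 0, 0, 0, 0, 0, 0, 0, 0, 0, 0],
  claw=0,
)

```text
clock: 32.38
position: [0.6245, -0.0928, 0.03]
orientation: [-1.571, -0.001, -0.001]
wrist_force: [-1.3, 0.3, 5.4]
finger_gap: 0.0507
```

Call:
jog_arm(
  moves=[0, -0.01, 0, 0, 0, 0, 0, -0.03, 0, 0, 0, 0, 0, -0.06, 0, 0, 0, 0, 0, -0.09, 0, 0, 0, 0, 0, -0.115, 0, 0, 0, 0, 0, -0.115, 0, 0, 0, 0, 0, -0.115, 0, 0, 0, 0],
)

```text
clock: 33.25
position: [0.6231, -0.0924, 0.1427]
orientation: [-1.57, 0.001, 0.002]
wrist_force: [1.1, 0.9, -1.7]
finger_gap: 0.0506
```

```bash
python3 look.py y1;python3 held.py yellow .046
```

```text
[ 0.62313014 -0.09243733  0.14266701] [ 1.06715256  0.94392783 -1.70767848]
ring [322.2 290.1] [ 284  255   77   71 1493] xy [ 0.6198 -0.0933] TCP [ 0.6231 -0.0924  0.1423] rel [-0.0034 -0.0009]
```

View pics/y1.png

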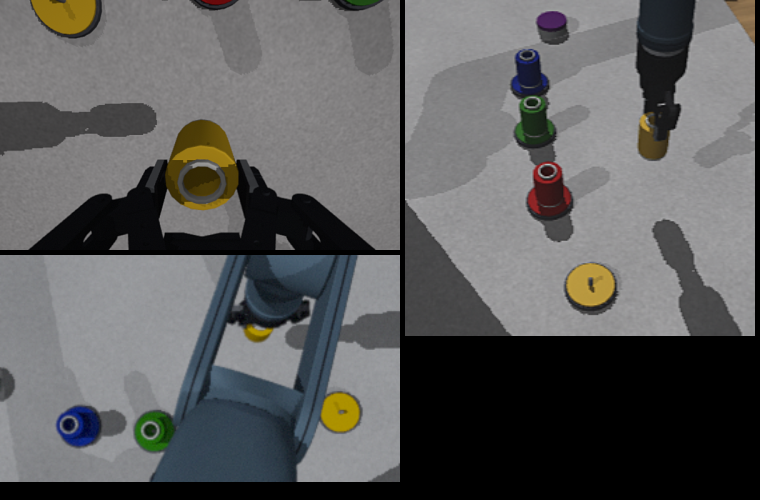

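Call:
jog_arm(
  moves=[-0.025, 0, -0.029, 0, 0, 0, -0.055, 0, -0.063, 0, 0, 0, -0.085, 0, -0.098, 0, 0, 0, -0.115, 0, -0.133, 0, 0, 0, -0.14, 0, -0.162, 0, 0, 0, -0.149, 0, -0.172, 0, 0, 0, -0.149, 0, -0.172, 0, 0, 0, -0.149, 0, -0.172, 0, 0, 0, -0.149, 0, -0.172, 0, 0, 0],
)

```text
clock: 34.58
position: [0.4757, -0.2637, 0.1437]
orientation: [-1.571, -0.002, 0.001]
wrist_force: [0.4, 0.2, -1.0]
finger_gap: 0.0508
```

```bash
python3 look.py y2;python3 held.py yellow .046
```

```text
[ 0.47568076 -0.26371324  0.14372286] [ 0.3832446   0.22791084 -0.97598218]
ring [322.2 290.3] [ 284  255   77   71 1863] xy [ 0.4723 -0.2649] TCP [ 0.4753 -0.2642  0.1438] rel [-0.003  -0.0008]
```

View pics/y2.png

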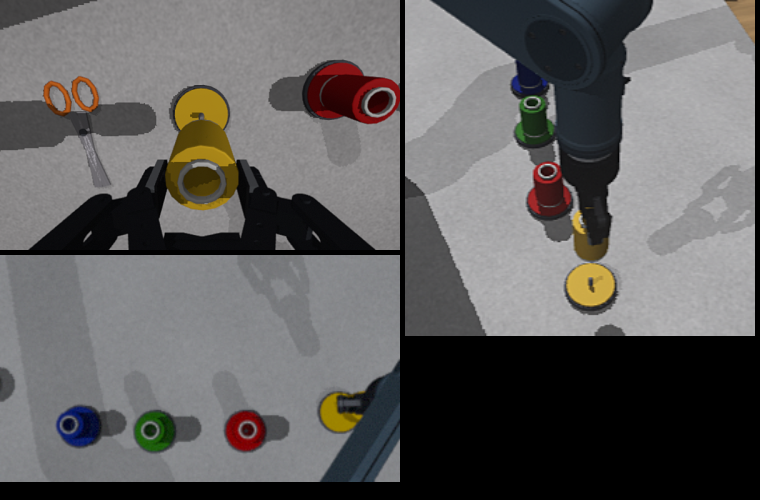

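Call:
jog_arm(
  moves=[-0.001, 0.03, 0, 0, 0, 0, -0.001, 0.06, 0, 0, 0, 0, -0.001, 0.08, 0, 0, 0, 0, -0.001, 0.09, 0, 0, 0, 0, -0.001, 0.096, 0, 0, 0, 0, -0.001, 0.0985, 0, 0, 0, 0, -0.001, 0.0995, 0, 0, 0, 0, -0.001, 0.1, 0, 0, 0, 0, -0.001, 0.1, 0, 0, 0, 0],
)

```text
clock: 35.9
position: [0.4741, -0.2648, 0.0442]
orientation: [-1.571, -0.001, -0.0]
wrist_force: [-0.4, 0.2, -1.2]
finger_gap: 0.0505
```

Call:
jog_arm(
  moves=[0, 0.0005, 0, 0, 0, 0, 0, 0.001, 0, 0, 0, 0, 0, 0.0015, 0, 0, 0, 0, 0, 0.0015, 0, 0, 0, 0],
)

```text
clock: 36.4
position: [0.4739, -0.2647, 0.0422]
orientation: [-1.571, -0.0, 0.0]
wrist_force: [1.0, -0.2, -0.9]
finger_gap: 0.0506
```

Call:
jog_arm(
  moves=[0, 0.0005, 0, 0, 0, 0, 0, 0.0007, 0, 0, 0, 0, 0, 0.0007, 0, 0, 0, 0],
)

```text
clock: 36.78
position: [0.4741, -0.2647, 0.042]
orientation: [-1.571, -0.0, -0.0]
wrist_force: [-1.0, 2.1, 4.3]
finger_gap: 0.0507
```

Call:
jog_arm(
  moves=[0, 0, 0, 0, 0, 0, 0, 0, 0, 0, 0, 0, 0, 0, 0, 0, 0, 0, 0, 0, 0, 0, 0, 0, 0, 0, 0, 0, 0, 0, 0, 0, 0, 0, 0, 0],
  claw=1,
)

```text
clock: 37.52
position: [0.4739, -0.2647, 0.0416]
orientation: [-1.571, -0.0, 0.0]
wrist_force: [-0.5, 0.4, 0.2]
finger_gap: 0.0854
```

Call:
jog_arm(
  moves=[0, -0.01, 0, 0, 0, 0, 0, -0.04, 0, 0, 0, 0, 0, -0.08, 0, 0, 0, 0, 0, -0.12, 0, 0, 0, 0, 0, -0.16, 0, 0, 0, 0, 0, -0.16, -0.05, 0, 0, 0, 0, -0.16, -0.1, 0, 0, 0, 0, -0.16, -0.15, 0, 0, 0, 0, -0.16, -0.2, 0, 0, 0, 0, -0.16, -0.2, 0, 0, 0, 0, -0.16, -0.2, 0, 0, 0],
)

```text
clock: 38.9
position: [0.4738, -0.4642, 0.2017]
orientation: [-1.57, 0.0, -0.0]
wrist_force: [-0.2, 0.2, -0.9]
finger_gap: 0.0854
```

```bash
cat >> tops.py <<'E'
E
sed -e 's/^tb=.*/tb={"blue":(216,233),"red":(344,236),"yellow":(418,223),"green":(275,236)}/' -e 's/^sb=.*/sb={"blue":(268,130),"red":(282,214),"yellow":(313,275),"green":(272,163)}/' tops.py > tops2.py
python3 look.py y3; python3 tops2.py
```

```text
[ 0.47379293 -0.46417726  0.20168473] [-0.23173159  0.21171978 -0.92934615]
blue [ 7 15 13 14 63] [211.  236.8] [0.4553 0.262 ]Traceback (most recent call last):
  File "tops2.py", line 11, in <module>
    h=cv2.cvtColor(p,cv2.COLOR_RGB2HSV); mk=mask(p,col); ys,xs=np.nonzero(mk); f=np.zeros_like(mk); cv2.fillConvexPoly(f,cv2.convexHull(np.stack([xs,ys],1).astype(np.int32)),1); f=cv2.erode(f,np.ones((3,3),np.uint8)); m=((h[...,1]<90)&(h[...,2]>80)).astype(np.uint8)&f
                                                                                                    ~~~~~~~~~~~~~~~~~~^^^^^^^^^^^^^^^^^^^^^^^^^^^^^^^^^^^^^^^^^^^^^^^^^^^^^^^^^^
cv2.error: OpenCV(4.12.0) /io/opencv/modules/imgproc/src/drawing.cpp:2404: error: (-215:Assertion failed) points.checkVector(2, CV_32S) >= 0 in function 'fillConvexPoly'
```

View pics/y3.png

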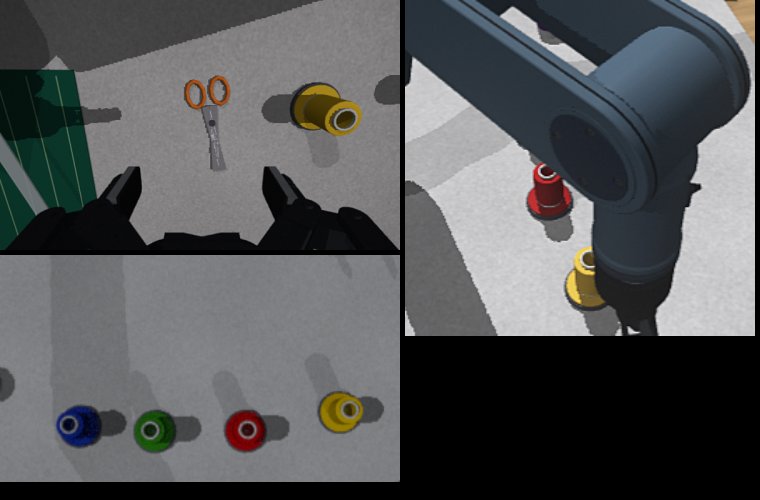

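View pics/tops.png

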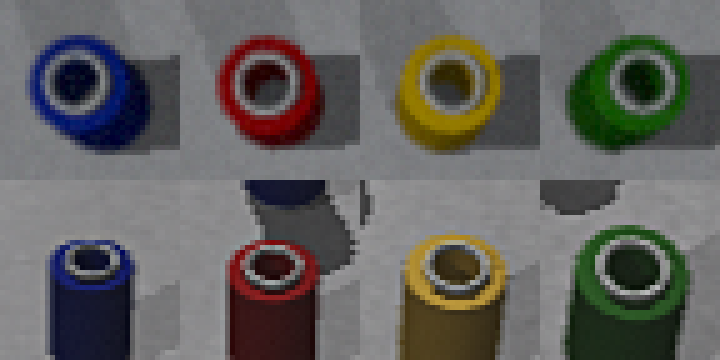

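Call:
jog_arm(
  moves=[-0.05, -0.02, 0, 0, 0, 0, -0.1, -0.04, 0, 0, 0, 0, -0.15, -0.06, 0, 0, 0, 0, -0.2, -0.08, 0, 0, 0, 0, -0.25, -0.1, 0, 0, 0, 0, -0.27, -0.1, 0, 0, 0, 0, -0.27, -0.1, 0, 0, 0, 0, -0.27, -0.1, 0, 0, 0, 0],
)

```text
clock: 40.15
position: [0.2048, -0.4643, 0.3016]
orientation: [-1.571, -0.001, 0.0]
wrist_force: [0.0, 0.9, 0.3]
finger_gap: 0.0856
```

```bash
sed -i -e 's/,0.087)//' -e 's/\.075)/.087)/' tops2.py; python3 look.py z1; sed -i 's/pics\/tops.png/pics\/tops2.png/' tops2.py; python3 tops2.py
```

```text
[ 0.20480557 -0.4643026   0.30159047] [0.01764229 0.85025099 0.33911466]
blue [ 7 15 14 14 71] [211.3 236.6] [0.4552 0.2581]
blue [12 14 11  7 31] [266.8 128.9] [0.4558 0.2557]
  tri [0.4557 0.2587 0.0847] 0.0008
red [13 16 14 13 68] [345.5 240.2] [ 0.4411 -0.0723]
red [11 11 14 10 53] [281.3 211.6] [ 0.4415 -0.0736]
  tri [ 0.4414 -0.0724  0.0857] 0.0004
yellow [16 15 13 13 67] [422.  225.7] [ 0.4739 -0.2632]
yellow [10 12 15 13 72] [312.  274.8] [ 0.4744 -0.2652]
  tri [ 0.4743 -0.2638  0.0848] 0.0007
green [ 9 16 13 14 62] [272.  240.7] [0.4428 0.1088]
green [11 14 12  8 36] [270.5 162.6] [0.4433 0.107 ]
  tri [0.4431 0.109  0.0853] 0.0006
[[ 1.0e+00 -0.0e+00 -1.6e-03]
 [ 1.6e-03  7.0e-04  1.0e+00]
 [-0.0e+00 -1.0e+00  7.0e-04]]
```

View pics/z1.png

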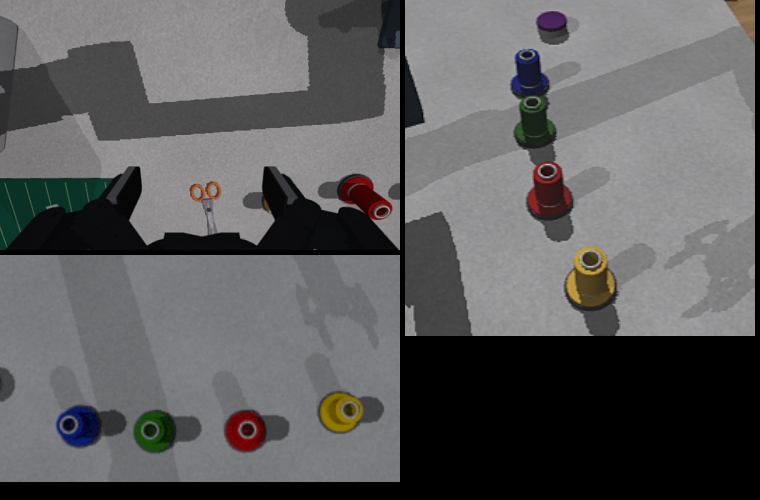

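All four spools stand upright on their own pads. Their tops triangulate at about 85 to 86 mm, against 87 mm expected, with the same small bias as before I moved them. They lie within about 2–3 mm of the stand centres. I'm handing in.

```bash
python3 -c "
from bench import job
print(job.hand_in())"
```

```text
the job is handed in; nothing more can be done
None
```

I loaded the four spools onto the stands of their own colour, in the order blue, red, green, yellow. I set each down in sub-millimetre steps until light contact (wrist reading 4–7 N), then released it and lifted clear. I handed the job in at about 40 s, with the arm well away from everything.

**Seating:** In the last top and side pictures all four stand upright on their own pads. Their tops triangulate at 84.7–85.7 mm, against 87 mm expected. The same method read 1–2 mm low on the table too, so that fits a foot flat on the pad. The holes lie within about 3 mm of the measured stand centres, against 9 mm of play around the pin.

**Disagreements:** The wrist camera put each held spool 2–3 mm further back in x than the other cameras did. I put most of that down to the core's side showing in the ring mask, and it stayed inside the play.

**Bystanders:** The gripper stayed clear of the scissors and the pin tin, and they look unmoved in the pictures. I did not measure their positions before and after.

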